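# Set a height stop with a socket driver until the setting block just drags

### The job

Set the height stop to the setting block: take the square-socket driver from its holder, turn the stop screw clockwise until its foot just rubs on the block lying beneath it (a light drag, not jammed), and put the driver back upright in its holder. Then take the block by its upright grip plate and draw it about 25 mm straight out towards its grip end to feel the light drag, and let go of it there, still under the foot. Leave the jar, the small box and the cup alone.

Things in the scene. Friction and masses are not known exactly. Their poses are not given: they have to be found in the camera images.
- stop_stand: Grey height-stop stand fixed to the desk, base 165 x 84 x 10 mm. Origin on the desk on the screw's vertical axis; x from the open front (-80 mm) to the column at the back. A channel along x, 33 mm wide between rails (x = -47 to 45 mm, tops z = 31 mm), closed by an end wall at the back, carries the block. Column 94 mm high; its 34 mm wide arm, from x = -20 mm back, z = 74 to 92 mm, holds the screw.
- anvil_top (a point): Point on the channel's rigid steel floor under the screw's axis, z = 18 mm in the stand; the block lies and slides on this floor, 120 mm long (x = -75 to 45 mm).
- stop_screw: Vertical steel screw through the arm. Origin on its axis at the top face of its round 24 mm collar, 106 mm over the desk at the start. Clockwise from above screws it down, 12 mm a full turn (1.91 mm per rad, some 4 rad in all), against 0.03 N m of friction; it stays where left. Under the arm it ends in a flat round foot, 22 mm wide. The head's sides lie along the stand's x and y at the start.
- screw_head (a point): Top of the screw's head, 18 mm over the collar. The head is 12 mm square for 10 mm up from the collar, then tapers to 5 mm square at its top. The driver's socket goes over it down to the collar. A driver pressed on the collar also pushes the foot down by up to 0.2 mm, so the foot force falls when it is lifted off: after the first touch, turn about 0.2 rad further without pressing.
- bush_seat (a point): Top of the arm at the screw's axis, z = 92 mm in the stand, where the screw's brass bush is held down by a spring. Until the foot touches, the screw sinks as it is turned. After touching it sinks no more: the bush lifts instead, and a driver that is kept pressed on the collar and lowered 1.91 mm per rad feels the upward force rise. Foot force: about 4 N just after touching, then 15 N more per rad.
- foot_gap (a point): Fixed point of the stand at the block's top, on the screw's axis (z = 48 mm), where foot and block meet. How far the foot stands out is not measured: the first gap is 1 to 4.6 mm (0.5 to 2.4 rad of turning). Just dragging means a foot force of 1 to 9 N (aim for 3 to 7), within 0.4 rad of turning after first touch; over 22 N is jammed. Drag felt at the grip is about as large as the foot force.
- setting_block: Steel setting block, 90 x 30 x 30 mm, with an upright black grip plate on its front end, 0.3 kg in all, lying in the channel beneath the screw. Origin at its underside, x along the stand's x; the steel reaches from x = -50 to +40 mm, the grip from x = -81 to -50 mm (14 mm thick in y, z = 2 to 48 mm). Its origin starts 0 to 4 mm in front of the screw's axis. Its front is the grip end (-x).
- block_grip (a point): Point to pinch on the block's grip plate, at x = -69 mm and 30 mm over the block's underside; pinch from above across its 14 mm thickness, along the block's y.
- driver: Square-socket driver, 108 mm long, 0.11 kg, standing upright in its holder, socket down. Origin at the centre of the lower end, z up. Socket 22 mm square outside, opening 13.8 mm square, 20 mm deep from the origin up. Above the shank a round finger guard, 38 mm wide, its top 48 mm up, for fingertips to press on; then a black handle 20 x 20 mm up to 108 mm, its flats parallel to the socket's sides.
- driver_grip (a point): Point on the axis of the driver's handle, 68 mm above the driver's lower end and 20 mm above the top of the finger guard.
- driver_holder: Grey plastic holder block fixed to the desk, 66 x 66 x 36 mm, with one square pocket 26 x 26 mm, chamfered 3 mm at the mouth, 28 mm deep (floor at z = 8 mm). Origin at the centre of its underside; sides along its x and y.
- label_jar: Bystander: small glass jar, 54 mm in diameter, 56 mm high, origin at its underside.
- coverglass_box: Bystander: small lidded box 28 x 32 x 15 mm, origin at its underside.
- clear_cup: Bystander: clear cup, 72 mm in diameter, 54 mm high, origin at its underside.
Mind the look-alikes: they are no part of the job. What is shaped like the setting_block but purple is not meant.

How it is judged:
By the outcome, as a careful person would: the job done as asked, in the order asked, and still so for the second after the job is handed in, with the robot touching nothing.
It also fails if it takes over 72 s, if anything falls off the work surface, if the arm or the gripper's body presses on something with over 40 N, if the wrist force passes 120 N, or if a joint passes its speed limit or range.

### The arm

A 6-joint arm with a two-finger parallel gripper is mounted at the origin on a cart in front of the work surface, level with it; the furniture and walls round the work are solid. World frame = base frame: x ahead of the robot, y to its left, z up, the work surface at z = 0. Lengths are in m, angles in rad, forces in N, time in s.
With the tool pointing down it reaches from about 0.25 to 0.725 m from the base axis. Payload 4 kg.
Tool frame: the origin (TCP) lies midway between the tips of the shut fingers; the grasp point (between the pads) lies 19 mm behind it; z points along the fingers, y is the line along which they close (so a half turn about z gives the same grasp; the last joint's range is limited). The gripper opens to 85 mm and grips with 20 to 120 N. Pads are 22 mm wide; open, the fingers measure 114 mm over their backs; the gripper's body (76 mm by 85 mm) begins 54 mm behind the grasp point. The pads swing forward as they close: fully open they stand 13 mm farther back than shut.
Start: joints at [1.108, 0.241, 0.005, 1.335, 0, 1.571], TCP at [0.223, 0.447, 0.231] pointing down, gripper open.
Joint ranges: [-2.72, 2.72], [-1.05, 1.87], [-1.09, 1.28], [-1.99, 2.15], [-1.42, 1.44], [-3.14, 3.14]. Speed limits (rad/s): [2.79, 2.79, 3.14, 3.14, 3.14, 3.14].

### API

Orientations are given as a unit quaternion [x, y, z, w].
In Python, from workcell import monitor, vision, job gives the robot as it stands.
- The arm moves only by the tool move_arm, never from a script. Its argument "moves" is a list that holds one entry, the list of rows, each a list of 5 numbers: the shift along the world's x, y, z in m, then the turn about the world's z in degrees, then the opening in per cent of the stroke, from 0 (shut) to 100 (fully open). In form: [[[x, y, z, turn, gripper], ...]]. A call has 1 to 5 rows; each row is the pose to reach, as a shift and turn from the pose commanded when the call began; what a row does not reach only later rows make up. A row lasts 1/8 s, in which the tool goes at most 62.5 mm and 10.7 degrees, less where a joint would pass 70% of its speed; a pose out of reach is approached as far as the arm can. A call with a gripper value outside its range is refused whole. The fingers move at their own pace and stop on an object; the grip force is fixed at half the most. Time passes only in rows, so rows that repeat a pose let the fingers close. It gives the time, the measured TCP pose, the force, the opening and the grip force at its end, in the units of the state.
- monitor.get_obs(): the state, without advancing time (a new reading comes with each control period).
- vision.camera(name): name is "scene" or "side" or "wrist"; returns a dict with "color" (384x512x3 uint8, red, green, blue), "camera_matrix" (3x3 intrinsics, pixels), "eye" and "attitude" of the camera in the world; the wrist camera has in their place "hand_eye" (4x4, takes a point from camera to tool coordinates, whose origin is the TCP and whose axes are the flange's). Camera axes: x right, y up, looking along -z (the intrinsics and any distortion apply to the point x, -y, -z); pixel columns grow to the right and rows downward; lengths in m; the calibration is good to about 2 mm. A picture is of the moment at which its call begins: read the wrist's pose just before it. There is no depth.
- job.job_done(): hands the job in; it is judged then, once.
The state is a dict: "clock": time; "joint_pos": joint angles; "joint_vel": joint speeds; "tau": joint torques, N m; "eef_pos": TCP position; "tool_rot": TCP orientation; "ft_force": force on the tool from outside, world axes, zero at the start; "ft_torque": the same for the moment, N m; "grip_width": finger opening in m; "grasp_force": force on a finger pad.
Only numpy, scipy, OpenCV 4.12 (cv2) and the standard library are available. Lean on these libraries where they do the work, as an engineer would, in place of code of your own. Each camera call takes 0.05 s, during which the arm holds its last target. There are 200 camera calls.

## Working session

There is one attempt and no reset: what is moved stays moved. The work goes in short steps, Python scripts to look and compute and a tool call to move; the robot and the scene stay as the last step left them, time stands still between calls to the robot, and variables do not carry over. Pictures are saved under pics/ and viewed, at most 10 in all, crops included, and the job is handed in when it is done.

Besides the shell and the picture viewer there is one more tool, called after "Emit:" as a command line: name --argument value ..., lists and objects as JSON in quotes. move_arm: Moves the arm, as the interface text tells. Its arguments: {"type":"object","properties":{"moves":{"type":"array","items":{"type":"array","items":{"type":"array","items":{"type":"number"}}}}},"required":["moves"]}

```bash
ls; mkdir -p pics; cat > h.py <<'E'
import numpy as np, cv2
from workcell import monitor, vision, job
from scipy.spatial.transform import Rotation as R
def cam(n):
    o=monitor.get_obs(); c=vision.camera(n)
    K=np.array(c["camera_matrix"])
    if n=="wrist":
        H=np.array(c["hand_eye"]); T=np.eye(4); T[:3,:3]=R.from_quat(o["tool_rot"]).as_matrix(); T[:3,3]=o["eef_pos"]
        M=T@H; e,A=M[:3,3],M[:3,:3]
    else:
        e=np.array(c["eye"]); A=np.array(c["attitude"])
        if A.shape!=(3,3): A=R.from_quat(A.ravel()).as_matrix()
    return dict(img=c["color"][:,:,::-1].copy(),K=K,e=e,A=A,d=c.get("distortion"),keys=list(c.keys()))
def ray(c,u,v):
    K=c["K"]; p=np.array([(u-K[0,2])/K[0,0],(v-K[1,2])/K[1,1],1])
    return c["A"]@np.array([p[0],-p[1],-1])
def onz(c,u,v,z):
    r=ray(c,u,v); return c["e"]+r*(z-c["e"][2])/r[2]
def proj(c,P):
    q=c["A"].T@(np.array(P)-c["e"]); q=q*[1,-1,-1]; q=c["K"]@q; return q[:2]/q[2]
E
python3 - <<'E'
from h import *
for n in ("scene","side","wrist"):
    c=cam(n); cv2.imwrite(f"pics/{n}0.png",c["img"]); print(n,c["keys"],c["K"].round(1).tolist(),c["e"].round(3),c["A"].round(3).tolist())
a=np.hstack([cv2.imread("pics/scene0.png"),cv2.imread("pics/side0.png")])
print(monitor.get_obs())
E
```

```text
pics
scene ['color', 'camera_matrix', 'eye', 'attitude'] [[372.8, 0.0, 257.9], [0.0, 372.8, 192.8], [0.0, 0.0, 1.0]] [ 0.193 -0.562  0.637] [[0.85, 0.306, -0.429], [-0.527, 0.519, -0.673], [0.017, 0.798, 0.603]]
side ['color', 'camera_matrix', 'eye', 'attitude'] [[470.0, 0.0, 242.0], [0.0, 470.0, 192.9], [0.0, 0.0, 1.0]] [0.428 0.741 0.681] [[-0.978, 0.137, -0.155], [-0.206, -0.601, 0.772], [0.013, 0.787, 0.617]]
wrist ['color', 'camera_matrix', 'hand_eye'] [[335.4, 0.0, 258.6], [0.0, 335.4, 189.8], [0.0, 0.0, 1.0]] [0.157 0.479 0.373] [[0.446, -0.858, -0.255], [0.895, 0.427, 0.129], [-0.002, -0.286, 0.958]]
{'clock': 0.15, 'joint_pos': array([1.10798228e+00, 2.41239620e-01, 3.98673918e-03, 1.33519911e+00,
       1.59761997e-05, 1.57077844e+00]), 'joint_vel': array([-0.0003768 , -0.00137876,  0.00459478,  0.00075907, -0.00132209,
        0.00111524]), 'tau': array([ 9.43938612e-04, -3.72636616e+01,  2.52638251e+01,  1.23539273e-02,
        5.49699712e-05, -7.76642025e-06]), 'eef_pos': array([0.22300554, 0.44695294, 0.2305997 ]), 'tool_rot': array([ 2.29338493e-01,  9.73346377e-01, -8.03932367e-04, -1.97643445e-04]), 'ft_force': array([-0.65451683,  0.3782988 ,  0.17355096]), 'ft_torque': array([-0.01182042, -0.03639194, -0.02677674]), 'grasp_force': 0.0, 'grip_width': 0.0854262518576195}
```

View pics/scene0.png

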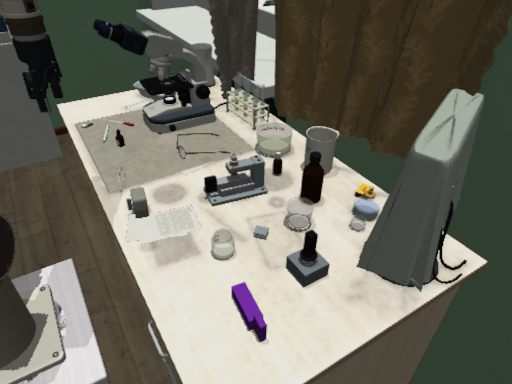

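View pics/side0.png

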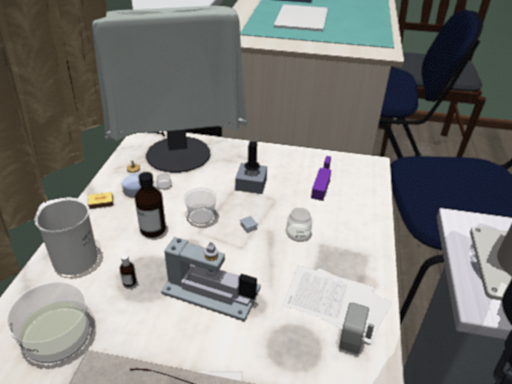

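The scene view shows the stand at (235,185) with its black grip at (211,186), facing the robot, and the driver in its holder at (308,258). The jar is at (222,244), the small box at (261,232) and the cup at (299,214). The side view shows the stand at (210,280), its screw at (211,252), its grip at (247,287) and the driver at (252,165).

There are two block-like candidates. The purple one, at scene (248,310) and side (321,178), is the excluded look-alike. The steel one with a black grip in the stand's channel, at scene (211,186), is the one meant. I'll confirm it in a crop.

```bash
python3 - <<'E'
from h import *
s=cv2.imread("pics/scene0.png"); d=cv2.imread("pics/side0.png")
f=lambda i,x,y:cv2.resize(i[y:y+75,x:x+100],(400,300),interpolation=cv2.INTER_CUBIC)
cv2.imwrite("pics/crop1.png",np.vstack([np.hstack([f(s,190,145),f(s,260,220)]),np.hstack([f(d,160,235),f(d,205,130)])]))
c=cam("scene");e=cam("side")
def tri(a,b):
    r1=ray(c,*a);r2=ray(e,*b);A=np.stack([r1,-r2],1);t=np.linalg.lstsq(A,e["e"]-c["e"],rcond=None)[0]
    p=c["e"]+t[0]*r1;q=e["e"]+t[1]*r2;return ((p+q)/2).round(4),np.linalg.norm(p-q).round(4)
print("screw",tri((234,155),(211,246)),"driver top",tri((310,234),(252,143)),"grip",tri((210,178),(247,276)))
E
```

```text
screw (array([0.5926, 0.1898, 0.1185]), np.float64(0.0036)) driver top (array([ 0.5846, -0.1508,  0.1147]), np.float64(0.0035)) grip (array([0.5251, 0.1972, 0.0653]), np.float64(0.0025))
```

View pics/crop1.png

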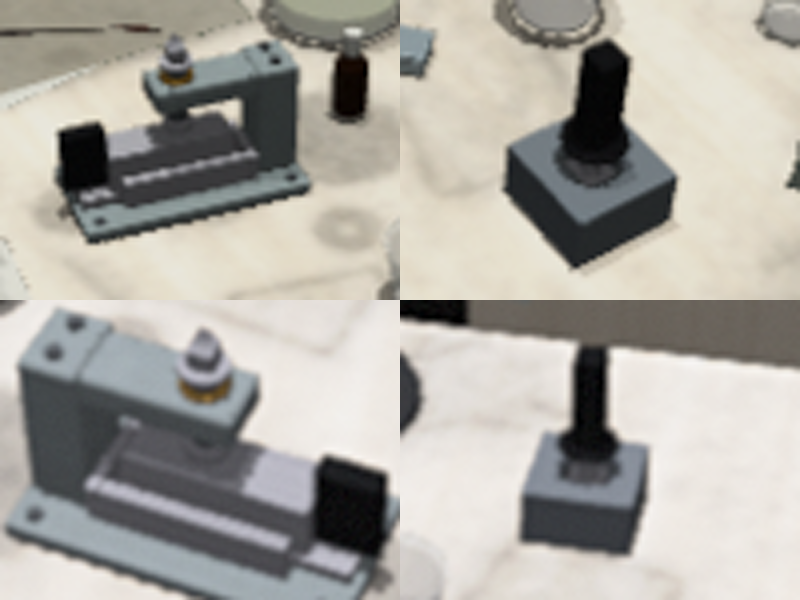

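The crop confirms it: steel block with a black grip in the channel, foot above it, and the driver upright in its holder. The triangulated heights match the given sizes (head top 0.12, driver top 0.116). Next I look from close by.

Emit:
move_arm --moves '[[[0.05,-0.035,0.02,0,100],[0.095,-0.07,0.03,0,100],[0.14,-0.11,0.03,0,100],[0.185,-0.15,0.03,0,100],[0.23,-0.19,0.03,0,100]]]'

```text
clock: 0.88
eef_pos: [0.4545, 0.256, 0.2613]
tool_rot: [0.229, 0.973, 0.0, 0.0]
ft_force: [0.2, -0.2, -0.4]
grip_width: 0.0854
grasp_force: 0.0
```

Emit:
move_arm --moves '[[[0.045,-0.035,0,10,100],[0.09,-0.07,0,20,100],[0.1,-0.085,0,20,100],[0.1,-0.085,0,20,100]]]'

```text
clock: 1.38
eef_pos: [0.5533, 0.1715, 0.2607]
tool_rot: [0.058, 0.998, -0.0, -0.001]
ft_force: [0.1, 1.4, 0.3]
grip_width: 0.0854
grasp_force: 0.0
```

```bash
python3 - <<'E'
from h import *
o=monitor.get_obs();print(o["clock"],o["joint_pos"].round(3),o["eef_pos"].round(4),R.from_quat(o["tool_rot"]).as_matrix().round(3).tolist())
c=cam("wrist");cv2.imwrite("pics/w1.png",c["img"]);print(c["e"]);import pickle;pickle.dump(c,open("w1.pkl","wb"))
E
```

```text
1.375 [0.3   0.394 0.296 1.474 0.    0.417] [0.5533 0.1715 0.2607] [[-0.993, 0.117, -0.001], [0.117, 0.993, -0.0], [0.001, -0.0, -1.0]]
[0.48036876 0.17967155 0.40281613]
```

View pics/w1.png

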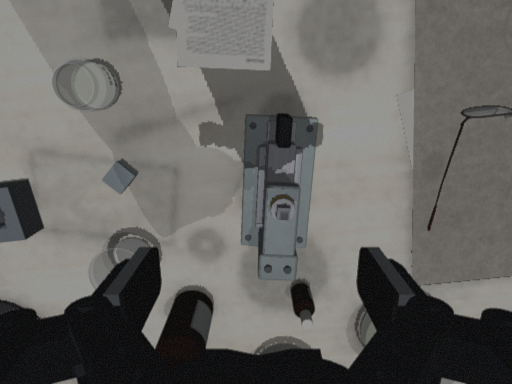

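The wrist view shows the stand upright in the image, with the grip at (285,130), the screw head at (282,209) and the column cap at (277,267). The holder's edge is at far left (0,212). I enlarge the stand for a precise axis.

```bash
python3 - <<'E'
from h import *
i=cv2.imread("pics/w1.png")[105:285,225:335]
i=cv2.convertScaleAbs(i,alpha=1.5,beta=20)
i=cv2.resize(cv2.rotate(i,cv2.ROTATE_90_COUNTERCLOCKWISE),None,fx=4.4,fy=4.4,interpolation=cv2.INTER_CUBIC)
cv2.imwrite("pics/w1c.png",i);print(i.shape)
E
```

```text
(484, 792, 3)
```

View pics/w1c.png

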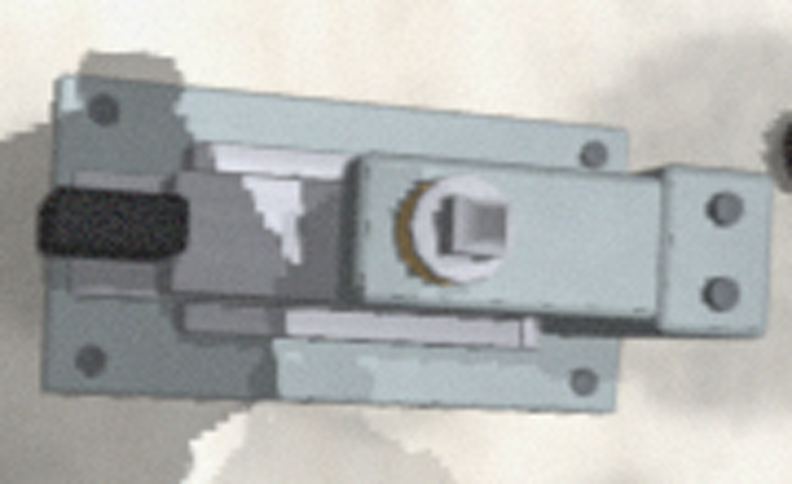

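Emit:
move_arm --moves '[[[0.0,-0.06,0.01,0,100],[0.0,-0.12,0.01,0,100],[0.0,-0.18,0.01,0,100],[0.0,-0.24,0.01,0,100],[0.0,-0.3,0.01,0,100]]]'

```text
clock: 2.05
eef_pos: [0.5527, -0.127, 0.272]
tool_rot: [0.055, 0.998, 0.0, 0.0]
ft_force: [0.3, 0.9, 0.0]
grip_width: 0.0852
grasp_force: 0.0
```

Emit:
move_arm --moves '[[[0.01,-0.02,0,0,100],[0.01,-0.02,0,0,100],[0.01,-0.02,0,0,100]]]'

```text
clock: 2.42
eef_pos: [0.5629, -0.1455, 0.2715]
tool_rot: [0.056, 0.998, 0.0, -0.0]
ft_force: [-0.6, 0.2, 0.1]
grip_width: 0.0851
grasp_force: 0.0
```

```bash
python3 - <<'E'
from h import *
o=monitor.get_obs();print(o["clock"],o["joint_pos"].round(3),o["eef_pos"].round(4))
c=cam("wrist");import pickle;pickle.dump(c,open("w2.pkl","wb"))
i=cv2.convertScaleAbs(c["img"][100:300,160:360],alpha=1.5,beta=20)
cv2.imwrite("pics/w2c.png",cv2.resize(i,(600,600),interpolation=cv2.INTER_CUBIC))
print(proj(c,[.585,-.151,.116]))
E
```

```text
2.425 [-2.530e-01  3.970e-01  3.270e-01  1.502e+00  1.000e-03 -1.420e-01] [ 0.5629 -0.1455  0.2715]
[255.643788  197.2203546]
```

View pics/w2c.png

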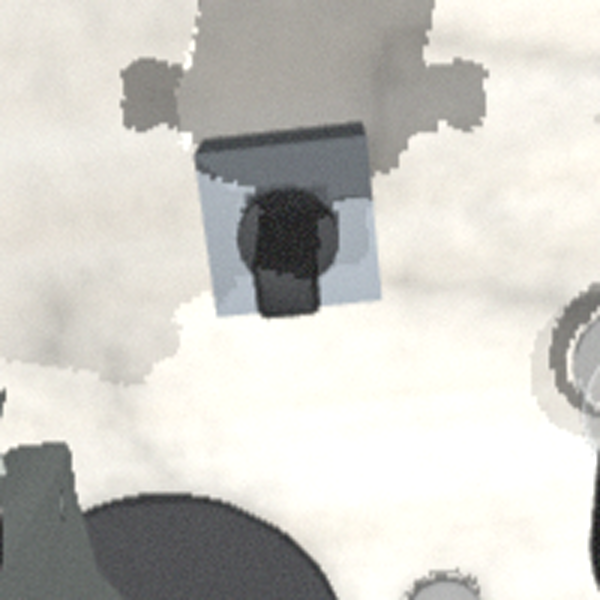

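The w1 crop shows the base corners (60,75), (627,130), (613,411) and (43,390), the collar centre at about (460,230) and the head top at about (488,227). The w2 crop shows the holder top corners (197,158), (367,137), (381,298) and (216,317), with the driver's top centred at about (289,286).

```bash
python3 - <<'E'
from h import *
import pickle
c=pickle.load(open("w1.pkl","rb"));f=lambda X,Y,z:onz(c,334-Y/4.4,105+X/4.4,z)[:2]
b=np.array([f(60,75,.01),f(627,130,.01),f(613,411,.01),f(43,390,.01)])*1e3
print("base",b.round(1).tolist(),"sides",[np.linalg.norm(b[i]-b[(i+1)%4]).round(1) for i in range(4)])
a=lambda d:np.degrees(np.arctan2(d[1],d[0])).round(2)
print("yaw",a(b[1]-b[0]),a(b[2]-b[3]),a(b[3]-b[0])-90 if 1 else 0)
e=[f(375,155,.092),f(660,175,.092),f(362,303,.092),f(655,318,.092)]
print("arm yaw",a(e[1]-e[0]),a(e[3]-e[2]),"armw",np.linalg.norm(e[0]-e[2])*1e3)
u=(b[1]+b[2]-b[0]-b[3]);u/=np.linalg.norm(u);m=b.mean(0)
print("axis from base",(m-2.5*u).round(1)); print("collar",f(460,230,.106)*1e3,"head",f(488,227,.124)*1e3)
print("grip top mid",f(113,222,.066)*1e3)
c=pickle.load(open("w2.pkl","rb"));g=lambda X,Y,z:onz(c,160+X/3,100+Y/3,z)[:2]*1e3
h=np.array([g(197,158,.036),g(367,137,.036),g(381,298,.036),g(216,317,.036)])
print("holder",h.mean(0),"sides",[np.linalg.norm(h[i]-h[(i+1)%4]).round(1) for i in range(4)],[a(h[(i+1)%4]-h[i]) for i in range(4)])
print("drv top",g(289,286,.116), "guard",g(289,236,.056))
E
```

```text
base [[519.5, 242.6], [680.3, 215.7], [666.3, 134.6], [505.6, 161.5]] sides [np.float64(163.1), np.float64(82.3), np.float64(162.9), np.float64(82.4)]
yaw -9.51 -9.49 -189.72
arm yaw -8.59 -9.19 armw 32.687673807724124
axis from base [590.4 189. ]
collar [589.82070085 188.72207053] head [589.22664931 188.19246898]
grip top mid [521.78163257 199.82726592]
holder [ 585.58910448 -150.40444321] sides [np.float64(64.8), np.float64(64.2), np.float64(65.8), np.float64(64.1)] [np.float64(90.7), np.float64(-0.28), np.float64(-89.47), np.float64(178.77)]
drv top [ 583.23880311 -150.15268289] guard [ 582.94744781 -150.45930234]
```

Emit:
move_arm --moves '[[[0.005,0,0,10,100],[0.01,0,0,20,100],[0.015,-0.001,-0.02,30,100],[0.021,-0.002,-0.04,40,100],[0.021,-0.002,-0.06,50,100]]]'

```text
clock: 3.1
eef_pos: [0.5845, -0.1475, 0.2109]
tool_rot: [-0.374, 0.927, 0.0, 0.0]
ft_force: [0.2, 0.2, -1.1]
grip_width: 0.0854
grasp_force: 0.0
```

Emit:
move_arm --moves '[[[0,0,0,10,100],[0,0,0,20,100],[0,0,0,30,100],[0,0,0,40,100],[0,0,0,46.5,100]]]'

```text
clock: 3.72
eef_pos: [0.5841, -0.1475, 0.2116]
tool_rot: [0.709, -0.705, -0.0, -0.0]
ft_force: [-0.1, 0.8, -0.1]
grip_width: 0.0854
grasp_force: 0.0
```

Emit:
move_arm --moves '[[[0,0,0,0,100],[0,0,0,0,100]]]'

```text
clock: 3.98
eef_pos: [0.5842, -0.1485, 0.2115]
tool_rot: [-0.707, 0.707, -0.0, 0.0]
ft_force: [0.3, -0.0, 0.6]
grip_width: 0.0858
grasp_force: 0.0
```

```bash
python3 - <<'E'
from h import *
o=monitor.get_obs();m=R.from_quat(o["tool_rot"]).as_matrix();print(o["clock"],o["joint_pos"].round(3),o["eef_pos"].round(4),np.degrees(np.arctan2(m[1,1],m[0,1])))
c=cam("wrist");cv2.imwrite("pics/w3.png",c["img"])
print(proj(c,[.584,-.1504,.116]),proj(c,[.584,-.1504,.048]))
i=c["img"][:300]; m=(i.max(2)<60).astype(np.uint8)
n,l,s,ce=cv2.connectedComponentsWithStats(m)
for k in range(1,n):
    if s[k,4]>150: print(s[k],ce[k].round(1))
E
```

```text
3.975 [-0.249  0.456  0.263  1.378  0.    -1.819] [ 0.5842 -0.1485  0.2115] 179.97637535070683
[257.89896819 190.19553876] [258.0359858  169.22982428]
[    0     0   213   163 23824] [79.7 68.6]
[ 391   62   61  125 2280] [419.3 124.4]
[ 224  128   68   72 2423] [261. 162.]
[ 18 204  37  48 389] [ 43.5 224.6]
[  80  248   82   52 2468] [132.9 278.1]
[ 357  248   82   52 2457] [384.4 278.1]
[  0 265  17  23 219] [  7.  276.2]
```

View pics/w3.png

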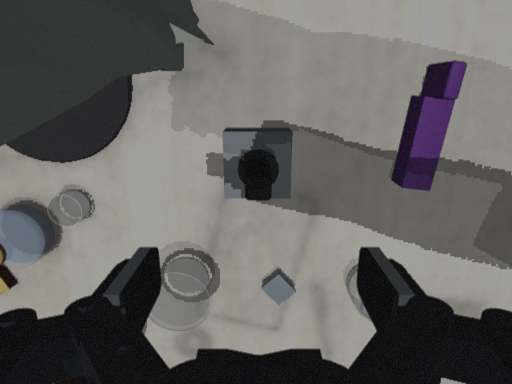

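The w3 view shows the holder's top face at columns 223–292 and rows 131–199. The driver's handle top is centred at about (258.5,186) and its guard at about (258.5,168). The purple look-alike is far right, and the cup is well clear at (190,285).

```bash
python3 - <<'E'
from h import *
c=cam("wrist")
print(onz(c,258.5,186,.116),onz(c,258.5,168,.056),"holder",onz(c,257.5,165.5,.036))
g=c["img"].max(2)[120:206:2,258];print(g.tolist()); print(c["img"].max(2)[190,235:285:2].tolist())
E
```

```text
[ 0.58355152 -0.15390142  0.116     ] [ 0.58356001 -0.15368737  0.056     ] holder [ 0.58453069 -0.15156654  0.036     ]
[138, 141, 141, 137, 74, 36, 52, 55, 58, 52, 52, 57, 55, 53, 53, 20, 19, 22, 20, 25, 22, 14, 11, 22, 10, 15, 14, 18, 15, 22, 21, 19, 23, 22, 20, 23, 16, 24, 18, 17, 32, 132, 146]
[118, 119, 117, 77, 65, 26, 10, 24, 19, 15, 22, 21, 20, 27, 24, 23, 20, 22, 40, 70, 73, 70, 68, 69, 68]
```

Emit:
move_arm --moves '[[[0,-0.0035,-0.04,0,100],[0,-0.0035,-0.09,0,100],[0,-0.0035,-0.13,0,100],[0,-0.0035,-0.1535,0,100],[0,-0.0035,-0.1535,0,60]]]'

```text
clock: 4.7
eef_pos: [0.5822, -0.1526, 0.0555]
tool_rot: [-0.707, 0.707, 0.002, -0.001]
ft_force: [0.0, 0.3, -0.3]
grip_width: 0.0695
grasp_force: 0.0
```

Emit:
move_arm --moves '[[[0,0,0,0,30],[0,0,0,0,10],[0,0,0,0,0],[0,0,0,0,0],[0,0,0,0,0]]]'

```text
clock: 5.32
eef_pos: [0.5852, -0.1534, 0.0595]
tool_rot: [-0.707, 0.707, -0.001, 0.001]
ft_force: [-1.0, -0.0, 5.5]
grip_width: 0.0194
grasp_force: 59.1
```

```bash
python3 - <<'E'
from h import *
o=monitor.get_obs();m=R.from_quat(o["tool_rot"]).as_matrix();print(o["clock"],o["joint_pos"].round(3),o["eef_pos"].round(4),o["ft_force"].round(1),o["ft_torque"].round(2),o["grip_width"],o["grasp_force"])
E
```

```text
5.325 [-0.256  0.563  0.026  1.031 -0.    -1.827] [ 0.5852 -0.1534  0.0595] [-1.  -0.   5.5] [ 0.02  0.19 -0.03] 0.019373460724640017 59.108739495277405
```

Emit:
move_arm --moves '[[[0,0,0.015,0,0],[0,0,0.045,0,0],[0,0,0.09,0,0],[0,0,0.14,0,0],[0,0,0.15,0,0]]]'

```text
clock: 5.95
eef_pos: [0.5862, -0.1536, 0.213]
tool_rot: [-0.707, 0.707, -0.003, 0.002]
ft_force: [1.0, -0.1, -1.8]
grip_width: 0.0195
grasp_force: 59.9
```

Emit:
move_arm --moves '[[[0,0.04,0.01,-2,0],[0,0.1,0.01,-4,0],[0,0.155,0.01,-6,0],[0,0.21,0.01,-8,0],[0.002,0.265,0.01,-9.5,0]]]'

```text
clock: 6.58
eef_pos: [0.5851, 0.1134, 0.217]
tool_rot: [-0.646, 0.764, 0.0, -0.001]
ft_force: [0.5, 0.3, -0.8]
grip_width: 0.0195
grasp_force: 59.9
```

Emit:
move_arm --moves '[[[0.002,0.05,0,0,0],[0.0045,0.0775,0,0,0],[0.0045,0.0775,0,0,0],[0.0045,0.0775,0,0,0],[0.0045,0.0775,0,0,0]]]'

```text
clock: 7.2
eef_pos: [0.5906, 0.1881, 0.2176]
tool_rot: [-0.645, 0.764, 0.0, -0.0]
ft_force: [-0.1, -0.1, -1.4]
grip_width: 0.0193
grasp_force: 59.9
```

```bash
python3 - <<'E'
from h import *
o=monitor.get_obs();m=R.from_quat(o["tool_rot"]).as_matrix();print(o["clock"],o["joint_pos"].round(3),o["eef_pos"].round(4),np.degrees(np.arctan2(m[1,1],m[0,1])),o["ft_force"].round(1),o["ft_torque"].round(2),o["grip_width"],o["grasp_force"])
w=cam("wrist");s=cam("scene");d=cam("side")
f=lambda i,x,y,a,b:cv2.resize(i[y:y+b,x:x+a],(400,300),interpolation=cv2.INTER_CUBIC)
cv2.imwrite("pics/q4.png",np.vstack([np.hstack([f(s["img"],190,100,100,75),f(d["img"],165,180,100,75)]),np.hstack([f(w["img"],160,150,200,150),f(w["img"],56,0,400,300)])]))
import pickle;pickle.dump((w,s,d),open("q4.pkl","wb"))
E
```

```text
7.2 [ 0.308  0.49   0.333  1.414 -0.    -1.095] [0.5906 0.1881 0.2176] 170.38731998348996 [-0.1 -0.1 -1.4] [ 0.03 -0.02 -0.02] 0.01928000788400558 59.90330636501312
```

View pics/q4.png

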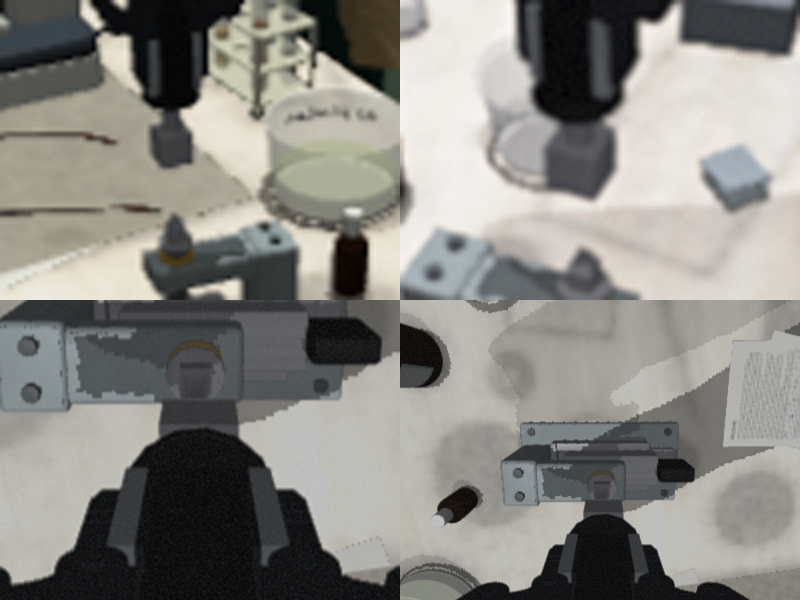

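The view shows the driver hanging square over the screw. The scene view has the socket bottom at about (233,138.8) over the head top at (233.5,154). The side view has (210.2,224.7) over (211.2,242.5). I compare lateral offsets within the same cameras.

```bash
python3 - <<'E'
from h import *
import pickle
w,s,d=pickle.load(open("q4.pkl","rb"))
def tri(a,b):
    r1=ray(s,*a);r2=ray(d,*b);t=np.linalg.lstsq(np.stack([r1,-r2],1),d["e"]-s["e"],rcond=None)[0]
    p=s["e"]+t[0]*r1;q=d["e"]+t[1]*r2;return ((p+q)/2*1e3).round(1),(np.linalg.norm(p-q)*1e3).round(1)
print("socket",tri((233,138.8),(210.25,224.75)),"head",tri((233.5,154),(211.25,242.5)))
print(onz(w,258,182,.124),onz(w,259.5,200.5,.166))
print([proj(w,[.5906,.1881,z]).round(1) for z in (.124,.166)])
E
```

```text
socket (array([591.8, 190.5, 167.2]), np.float64(2.5)) head (array([591.4, 187.7, 123.9]), np.float64(0.8))
[0.588805   0.17940834 0.124     ] [0.58790149 0.17974591 0.166     ]
[array([257.6, 193.6]), array([257.4, 213.9])]
```

Emit:
move_arm --moves '[[[0,-0.001,-0.02,0,0],[0,-0.001,-0.036,0,0],[0,-0.001,-0.042,0,0],[0,-0.001,-0.046,0,0],[0,-0.001,-0.046,0,0]]]'

```text
clock: 7.98
eef_pos: [0.5909, 0.1883, 0.1721]
tool_rot: [-0.646, 0.763, -0.0, 0.0]
ft_force: [-0.6, 0.2, -1.0]
grip_width: 0.0193
grasp_force: 59.9
```

Emit:
move_arm --moves '[[[0,0,-0.003,0,0],[0,0,-0.006,0,0],[0,0,-0.009,0,0],[0,0,-0.009,0,0]]]'

```text
clock: 8.48
eef_pos: [0.5909, 0.1884, 0.1626]
tool_rot: [-0.646, 0.763, -0.0, 0.0]
ft_force: [1.6, -0.2, -1.6]
grip_width: 0.0191
grasp_force: 60.1
```

```bash
cat > st.py <<'E'
from h import *
o=monitor.get_obs();m=R.from_quat(o["tool_rot"]).as_matrix();print(round(o["clock"],2),o["joint_pos"].round(3),(o["eef_pos"]*1e3).round(2),np.degrees(np.arctan2(m[1,1],m[0,1])).round(1),o["ft_force"].round(2),o["ft_torque"].round(3),o["grip_width"].round(4))
E
python3 st.py
```

```text
Traceback (most recent call last):
  File "st.py", line 2, in <module>
    o=monitor.get_obs();m=R.from_quat(o["tool_rot"]).as_matrix();print(round(o["clock"],2),o["joint_pos"].round(3),(o["eef_pos"]*1e3).round(2),np.degrees(np.arctan2(m[1,1],m[0,1])).round(1),o["ft_force"].round(2),o["ft_torque"].round(3),o["grip_width"].round(4))
                                                                                                                                                                                                                                             ^^^^^^^^^^^^^^^^^^^^^
AttributeError: 'float' object has no attribute 'round'
```

Emit:
move_arm --moves '[[[0,0,-0.002,0,0],[0,0,-0.004,0,0],[0,0,-0.0045,0,0],[0,0,-0.0045,0,0]]]'

```text
clock: 8.98
eef_pos: [0.5909, 0.1884, 0.1583]
tool_rot: [-0.646, 0.763, -0.0, 0.0]
ft_force: [1.9, -0.5, -1.2]
grip_width: 0.0191
grasp_force: 60.0
```

```bash
sed -i 's/o\["grip_width"\].round(4)/round(o["grip_width"],4)/' st.py; python3 st.py
```

```text
8.97 [ 0.309  0.516  0.22   1.274 -0.    -1.096] [590.9  188.38 158.34] 170.5 [ 1.9  -0.47 -1.18] [-0.169 -0.355  0.036] 0.0191
```

Emit:
move_arm --moves '[[[0,0,-0.0005,0,0],[0,0,-0.001,0,0],[0,0,-0.001,0,0]]]'

```text
clock: 9.35
eef_pos: [0.5909, 0.1884, 0.1574]
tool_rot: [-0.646, 0.763, -0.0, 0.0]
ft_force: [1.0, -0.4, 0.0]
grip_width: 0.0193
grasp_force: 60.2
```

Emit:
move_arm --moves '[[[0,0,-0.0005,0,0],[0,0,-0.001,0,0],[0,0,-0.001,0,0]]]'

```text
clock: 9.72
eef_pos: [0.5909, 0.1884, 0.1573]
tool_rot: [-0.646, 0.763, -0.0, 0.001]
ft_force: [-0.0, -1.3, 4.6]
grip_width: 0.0193
grasp_force: 60.8
```

```bash
python3 st.py
```

```text
9.72 [ 0.309  0.516  0.217  1.271 -0.    -1.096] [590.91 188.42 157.29] 170.5 [-0.05 -1.34  4.6 ] [-0.333  0.018  0.028] 0.0193
```

Emit:
move_arm --moves '[[[0,0,0,-5,0],[0,0,0,-10,0],[0,0,-0.0002,-15,0],[0,0,-0.0003,-20,0],[0,0,-0.0003,-20,0]]]'

```text
clock: 10.35
eef_pos: [0.591, 0.1881, 0.1568]
tool_rot: [-0.504, 0.864, -0.0, 0.0]
ft_force: [-0.4, -2.3, 5.5]
grip_width: 0.0193
grasp_force: 60.7
```

```bash
python3 st.py
```

```text
10.35 [ 3.09e-01  5.16e-01  2.16e-01  1.27e+00 -1.00e-03 -7.48e-01] [590.96 188.11 156.82] 150.5 [-0.39 -2.25  5.47] [-0.661  0.071 -0.064] 0.0193
```

Emit:
move_arm --moves '[[[0,0,-0.0002,-5,0],[0,0,-0.0003,-10,0],[0,0,-0.0003,-10,0]]]'

```text
clock: 10.72
eef_pos: [0.5907, 0.1881, 0.1565]
tool_rot: [-0.427, 0.904, -0.0, 0.0]
ft_force: [-0.3, -2.4, 6.1]
grip_width: 0.0191
grasp_force: 60.8
```

```bash
python3 st.py
```

```text
10.72 [ 3.09e-01  5.16e-01  2.16e-01  1.27e+00 -1.00e-03 -5.73e-01] [590.74 188.13 156.52] 140.5 [-0.28 -2.39  6.07] [-0.538  0.125 -0.025] 0.0191
```

Emit:
move_arm --moves '[[[0,-0.0004,-0.0002,-5,0],[0,-0.0004,-0.0003,-10,0],[0,-0.0004,-0.0003,-10,0]]]'

```text
clock: 11.1
eef_pos: [0.5906, 0.188, 0.1563]
tool_rot: [-0.346, 0.938, 0.0, 0.0]
ft_force: [-0.9, -1.7, 6.3]
grip_width: 0.0194
grasp_force: 60.9
```

```bash
python3 st.py
```

```text
11.1 [ 0.308  0.516  0.215  1.269  0.    -0.4  ] [590.62 188.01 156.26] 130.5 [-0.87 -1.68  6.33] [-0.456  0.24  -0.028] 0.0194
```

Emit:
move_arm --moves '[[[0,0,-0.0002,-5,0],[0,0,-0.0003,-10,0],[0,0,-0.0003,-10,0]]]'

```text
clock: 11.48
eef_pos: [0.5904, 0.1882, 0.1559]
tool_rot: [-0.264, 0.965, 0.0, 0.0]
ft_force: [-0.4, -0.2, 5.4]
grip_width: 0.0192
grasp_force: 60.9
```

```bash
python3 st.py
```

```text
11.47 [ 3.080e-01  5.160e-01  2.140e-01  1.268e+00  1.000e-03 -2.250e-01] [590.39 188.21 155.91] 120.6 [-0.41 -0.24  5.42] [-0.332  0.353 -0.082] 0.0192
```

Emit:
move_arm --moves '[[[0,0,-0.0002,-5,0],[0,0,-0.00033,-10,0],[0,0,-0.00033,-10,0]]]'

```text
clock: 11.85
eef_pos: [0.5902, 0.1884, 0.1555]
tool_rot: [-0.179, 0.984, 0.001, -0.0]
ft_force: [-2.5, -0.5, 5.2]
grip_width: 0.0192
grasp_force: 60.9
```

```bash
python3 st.py
```

```text
11.85 [ 3.090e-01  5.170e-01  2.140e-01  1.268e+00  1.000e-03 -5.000e-02] [590.23 188.44 155.53] 110.6 [-2.5  -0.49  5.23] [-0.183  0.44  -0.021] 0.0192
```

Emit:
move_arm --moves '[[[0,0,-0.0002,-5,0],[0,0,-0.00033,-10,0],[0,0,-0.00033,-10,0]]]'

```text
clock: 12.22
eef_pos: [0.5901, 0.1887, 0.1552]
tool_rot: [-0.092, 0.996, 0.001, -0.0]
ft_force: [-1.8, 0.9, 6.4]
grip_width: 0.0195
grasp_force: 60.9
```

```bash
python3 st.py
```

```text
12.22 [0.309 0.517 0.213 1.267 0.002 0.124] [590.11 188.69 155.23] 100.6 [-1.82  0.93  6.39] [-0.077  0.491 -0.05 ] 0.0195
```

Emit:
move_arm --moves '[[[0,0,-0.0002,-5,0],[0,0,-0.00033,-10,0],[0,0,-0.00033,-10,0]]]'

```text
clock: 12.6
eef_pos: [0.59, 0.189, 0.1549]
tool_rot: [-0.005, 1.0, 0.001, -0.0]
ft_force: [-2.6, 1.2, 5.9]
grip_width: 0.0194
grasp_force: 60.9
```

```bash
python3 st.py
```

```text
12.6 [0.309 0.517 0.212 1.266 0.002 0.299] [590.05 188.98 154.89] 90.6 [-2.63  1.16  5.9 ] [ 0.073  0.534 -0.072] 0.0194
```

Emit:
move_arm --moves '[[[-0.0003,0.0002,-0.0002,-5,0],[-0.0003,0.0002,-0.00033,-10,0],[-0.0003,0.0002,-0.00033,-10,0]]]'

```text
clock: 12.98
eef_pos: [0.5899, 0.1893, 0.1546]
tool_rot: [0.082, 0.997, 0.001, -0.0]
ft_force: [-1.7, -0.3, 6.3]
grip_width: 0.0192
grasp_force: 60.8
```

```bash
python3 st.py
```

```text
12.97 [0.309 0.517 0.211 1.265 0.002 0.474] [589.92 189.3  154.58] 80.6 [-1.75 -0.34  6.31] [ 0.118  0.423 -0.015] 0.0192
```

Emit:
move_arm --moves '[[[0,0,-0.0002,-5,0],[0,0,-0.00033,-10,0],[0,0,-0.00033,-10,0]]]'

```text
clock: 13.35
eef_pos: [0.5899, 0.1896, 0.1542]
tool_rot: [0.168, 0.986, 0.001, -0.0]
ft_force: [-1.4, 1.2, 5.6]
grip_width: 0.0193
grasp_force: 60.8
```

```bash
python3 st.py
```

```text
13.35 [0.31  0.517 0.211 1.264 0.003 0.648] [589.95 189.57 154.25] 70.6 [-1.41  1.23  5.58] [ 0.29   0.41  -0.025] 0.0193
```

Emit:
move_arm --moves '[[[0,0,-0.0002,-5,0],[0,0,-0.00033,-10,0],[0,0,-0.00033,-10,0]]]'

```text
clock: 13.72
eef_pos: [0.59, 0.1898, 0.1539]
tool_rot: [0.254, 0.967, 0.002, -0.001]
ft_force: [-1.0, 1.8, 4.9]
grip_width: 0.0194
grasp_force: 60.8
```

```bash
python3 st.py
```

```text
13.72 [0.31  0.517 0.21  1.263 0.003 0.823] [590.02 189.82 153.91] 60.6 [-0.99  1.82  4.95] [ 0.432  0.364 -0.042] 0.0194
```

Emit:
move_arm --moves '[[[0,0.0003,-0.0002,-5,0],[0,0.0003,-0.00033,-10,0],[0,0.0003,-0.00033,-10,0]]]'

```text
clock: 14.1
eef_pos: [0.5901, 0.1902, 0.1536]
tool_rot: [0.337, 0.942, 0.002, -0.001]
ft_force: [-0.8, 1.6, 4.9]
grip_width: 0.0194
grasp_force: 60.8
```

```bash
python3 st.py
```

```text
14.1 [0.31  0.518 0.21  1.262 0.003 0.998] [590.13 190.15 153.59] 50.6 [-0.77  1.59  4.88] [ 0.457  0.286 -0.016] 0.0194
```

Emit:
move_arm --moves '[[[0,0.0002,-0.0002,-5,0],[0,0.0002,-0.00035,-10,0],[0,0.0002,-0.00035,-10,0]]]'

```text
clock: 14.48
eef_pos: [0.5903, 0.1905, 0.1534]
tool_rot: [0.418, 0.909, 0.002, -0.001]
ft_force: [-0.3, 1.7, 4.7]
grip_width: 0.0195
grasp_force: 60.8
```

```bash
python3 st.py
```

```text
14.47 [0.311 0.518 0.21  1.261 0.003 1.172] [590.26 190.46 153.4 ] 40.6 [-0.35  1.68  4.71] [0.532 0.31  0.023] 0.0195
```

Emit:
move_arm --moves '[[[0,0.0001,-0.00017,-5,0],[0,0.0001,-0.00017,-5,0],[0,0.0001,-0.00017,-5,0]]]'

```text
clock: 14.85
eef_pos: [0.5904, 0.1907, 0.1534]
tool_rot: [0.457, 0.89, 0.002, -0.001]
ft_force: [-1.2, 2.5, 6.5]
grip_width: 0.0194
grasp_force: 60.8
```

```bash
python3 st.py;python3 st.py
```

```text
14.85 [0.311 0.518 0.21  1.261 0.003 1.259] [590.35 190.68 153.35] 35.6 [-1.23  2.45  6.47] [0.575 0.288 0.019] 0.0194
14.85 [0.311 0.518 0.21  1.261 0.003 1.259] [590.35 190.68 153.35] 35.6 [-1.23  2.45  6.47] [0.575 0.288 0.019] 0.0194
```

Emit:
move_arm --moves '[[[0,0.0003,-0.0001,-1.5,0],[0,0.0003,-0.0001,-2,0],[0,0.0003,-0.0001,-2,0]]]'

```text
clock: 15.22
eef_pos: [0.5904, 0.1908, 0.1534]
tool_rot: [0.472, 0.882, 0.002, -0.0]
ft_force: [-1.2, 2.0, 4.5]
grip_width: 0.019
grasp_force: 60.9
```

```bash
python3 st.py
```

```text
15.22 [0.311 0.518 0.21  1.261 0.003 1.295] [590.42 190.82 153.36] 33.7 [-1.23  1.96  4.49] [0.452 0.293 0.062] 0.019
```

Emit:
move_arm --moves '[[[0,0.0002,0.0007,0,0],[0,0.0002,0.0007,-1.5,0],[0,0.0002,0.0007,-1.5,0],[0,0.0002,0.0012,3,0],[0,0.0002,0.0012,3,0]]]'

```text
clock: 15.85
eef_pos: [0.5904, 0.1902, 0.1534]
tool_rot: [0.45, 0.893, 0.001, -0.0]
ft_force: [-0.1, 5.3, 4.0]
grip_width: 0.0194
grasp_force: 60.4
```

```bash
python3 st.py
```

```text
15.85 [0.311 0.519 0.211 1.263 0.002 1.245] [590.39 190.22 153.36] 36.5 [-0.1   5.26  3.97] [1.341 0.032 0.079] 0.0194
```

Emit:
move_arm --moves '[[[0,0,0.005,0,0],[0,0,0.02,0,0],[0,0,0.04,0,0],[0,0,0.063,0,0],[0,0,0.063,0,0]]]'

```text
clock: 16.48
eef_pos: [0.5911, 0.1883, 0.2174]
tool_rot: [0.451, 0.893, -0.0, 0.001]
ft_force: [0.3, 0.6, -1.4]
grip_width: 0.0198
grasp_force: 60.5
```

```bash
python3 st.py
```

```text
16.48 [ 0.309  0.49   0.331  1.411 -0.002  1.245] [591.09 188.26 217.39] 36.4 [ 0.33  0.57 -1.39] [ 0.043 -0.003 -0.019] 0.0198
```

Emit:
move_arm --moves '[[[-0.001,-0.05,0,-8,0],[-0.002,-0.11,0,-16,0],[-0.003,-0.17,0,-24,0],[-0.004,-0.23,0,-32,0],[-0.006,-0.29,0,-36.4,0]]]'

```text
clock: 17.1
eef_pos: [0.5828, -0.1031, 0.2143]
tool_rot: [0.708, 0.706, -0.002, -0.001]
ft_force: [1.5, 0.5, -0.4]
grip_width: 0.019
grasp_force: 60.3
```

Emit:
move_arm --moves '[[[0,-0.04,0,0,0],[0,-0.0485,0,0,0],[0,-0.0485,0,0,0],[0,-0.0485,0,0,0],[0,-0.0485,0,0,0]]]'

```text
clock: 17.73
eef_pos: [0.5845, -0.1478, 0.2163]
tool_rot: [0.706, 0.708, -0.0, -0.0]
ft_force: [0.6, 0.8, -1.5]
grip_width: 0.0192
grasp_force: 60.4
```

```bash
python3 - <<'E'
from h import *
exec(open("st.py").read())
w=cam("wrist");s=cam("scene");d=cam("side")
f=lambda i,x,y,a,b:cv2.resize(i[y:y+b,x:x+a],(400,300),interpolation=cv2.INTER_CUBIC)
p=[o["eef_pos"][0],o["eef_pos"][1],.17]
a=np.maximum(proj(s,p).astype(int)-[50,25],0);b=np.maximum(proj(d,p).astype(int)-[50,25],0);print(a,b)
cv2.imwrite("pics/q5.png",np.vstack([np.hstack([f(s["img"],*a,100,75),f(d["img"],*b,100,75)]),np.hstack([f(w["img"],160,120,200,150),f(w["img"],56,0,400,300)])]))
import pickle;pickle.dump((w,s,d),open("q5.pkl","wb"))
E
```

```text
17.73 [-0.248  0.455  0.273  1.39  -0.     1.32 ] [ 584.51 -147.78  216.3 ] 0.2 [ 0.57  0.79 -1.47] [-0.001  0.002  0.005] 0.0192
[262 186] [203  97]
```

View pics/q5.png

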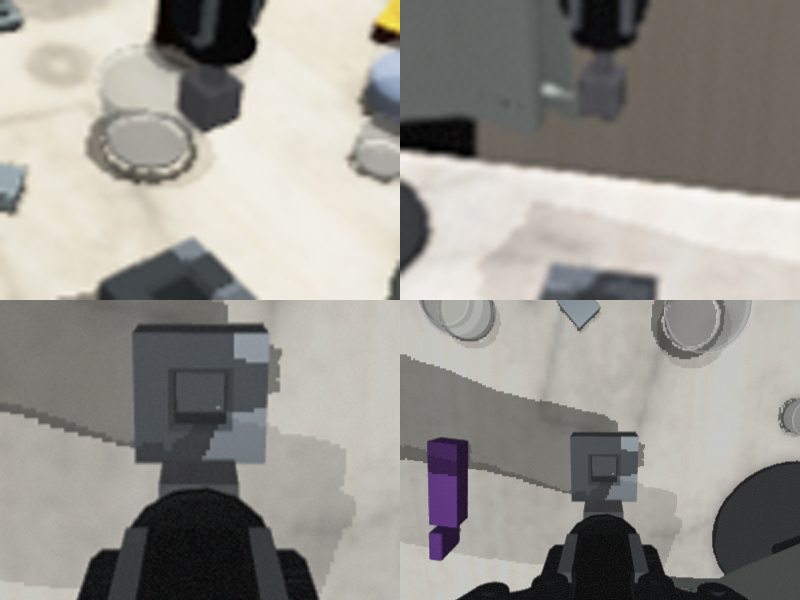

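The view shows the empty pocket centred at about (200,399) in the wrist crop, with the driver's socket at X 158–238 just below it. The cup, the box and the jar are clear.

```bash
python3 - <<'E'
from h import *
import pickle
w,s,d=pickle.load(open("q5.pkl","rb"))
print("pocket",onz(w,260,169.75,.036),"holder",onz(w,260.5,169,.036),"tcp px",proj(w,[.5845,-.1478,.165]))
print("sock",onz(w,259,201.5,.165), "at px col",w["img"].max(2)[180:225,259].tolist())
# socket bottom centre from scene/side crops: 
def tri(a,b):
    r1=ray(s,*a);r2=ray(d,*b);t=np.linalg.lstsq(np.stack([r1,-r2],1),d["e"]-s["e"],rcond=None)[0]
    p=s["e"]+t[0]*r1;q=d["e"]+t[1]*r2;return ((p+q)/2*1e3).round(1),(np.linalg.norm(p-q)*1e3).round(1)
print(tri((262+211/4,186+115/4),(203+202/4,97+107/4)))
E
```

```text
pocket [ 0.58516479 -0.15090434  0.036     ] holder [ 0.58565347 -0.1501451   0.036     ] tcp px [259.71110637 212.94889964]
sock [ 0.5840331 -0.1403841  0.165    ] at px col [48, 45, 58, 58, 61, 61, 63, 67, 67, 66, 68, 67, 68, 67, 69, 67, 66, 65, 65, 65, 62, 60, 59, 59, 60, 58, 59, 61, 58, 59, 58, 61, 77, 84, 52, 16, 22, 34, 32, 28, 24, 24, 27, 20, 24]
(array([ 585.2, -152.8,  165.2]), np.float64(2.3))
```

Emit:
move_arm --moves '[[[0.0005,-0.001,-0.04,-0.2,0],[0.0005,-0.001,-0.09,-0.2,0],[0.0005,-0.001,-0.118,-0.2,0],[0.0005,-0.001,-0.122,-0.2,0],[0.0005,-0.001,-0.128,-0.2,0]]]'

```text
clock: 18.5
eef_pos: [0.5861, -0.1503, 0.0897]
tool_rot: [0.708, 0.707, 0.001, 0.001]
ft_force: [-0.1, -0.8, -1.6]
grip_width: 0.0191
grasp_force: 60.3
```

Emit:
move_arm --moves '[[[0,0,-0.004,0,0],[0,0,-0.008,0,0],[0,0,-0.008,0,0]]]'

```text
clock: 18.88
eef_pos: [0.585, -0.1502, 0.0806]
tool_rot: [0.708, 0.706, 0.0, 0.0]
ft_force: [0.0, -0.4, -0.5]
grip_width: 0.0192
grasp_force: 60.3
```

```bash
python3 st.py
```

```text
18.88 [-0.251  0.543  0.052  1.079  0.     1.321] [ 584.98 -150.22   80.6 ] -0.1 [ 0.02 -0.42 -0.49] [ 0.017 -0.038 -0.01 ] 0.0192
```

Emit:
move_arm --moves '[[[0,0,-0.006,0,0],[0,0,-0.012,0,0],[0,0,-0.017,0,0],[0,0,-0.019,0,0],[0,0,-0.019,0,0]]]'

```text
clock: 19.5
eef_pos: [0.5848, -0.1502, 0.0611]
tool_rot: [0.708, 0.706, -0.0, -0.0]
ft_force: [0.2, 0.7, -1.2]
grip_width: 0.0195
grasp_force: 60.3
```

```bash
python3 st.py
```

```text
19.5 [-0.251  0.562  0.029  1.038 -0.     1.321] [ 584.77 -150.17   61.09] -0.1 [ 0.23  0.67 -1.19] [ 0.003  0.012 -0.07 ] 0.0195
```

Emit:
move_arm --moves '[[[0,0,-0.001,0,0],[0,0,-0.0015,0,0],[0,0,-0.0015,0,0],[0,0,-0.0012,0,60],[0,0,-0.0012,0,70]]]'

```text
clock: 20.12
eef_pos: [0.5852, -0.1503, 0.0605]
tool_rot: [0.708, 0.706, 0.0, 0.0]
ft_force: [0.8, -0.1, 0.1]
grip_width: 0.0546
grasp_force: 0.0
```

Emit:
move_arm --moves '[[[0,0,0,0,80],[0,0,0,0,80],[0,0,0.02,0,80],[0,0,0.06,0,80],[0,0,0.12,0,80]]]'

```text
clock: 20.75
eef_pos: [0.5834, -0.1498, 0.1792]
tool_rot: [0.708, 0.706, -0.001, -0.002]
ft_force: [1.2, -0.5, 1.2]
grip_width: 0.0682
grasp_force: 0.0
```

```bash
python3 - <<'E'
from h import *
exec(open("st.py").read())
w=cam("wrist");s=cam("scene")
a=cv2.imread("pics/scene0.png").astype(int);d=np.abs(s["img"].astype(int)-a).max(2)[225:290,280:335]
print("driver region diff frac",(d>40).mean())
for z in (.116,): print(proj(w,[.585,-.151,z]))
m=(w["img"][:300].max(2)<45).astype(np.uint8);n,l,st,ce=cv2.connectedComponentsWithStats(m)
print([(st[k].tolist(),ce[k].round(0).tolist()) for k in range(1,n) if st[k,4]>200])
E
```

```text
20.75 [-0.251  0.473  0.206  1.308 -0.     1.321] [ 583.41 -149.81  179.25] -0.1 [ 1.17 -0.54  1.18] [ 0.066 -0.123 -0.027] 0.0682
driver region diff frac 0.2055944055944056
[262.55489861 208.2504346 ]
[([96, 147, 11, 93, 662], [102.0, 188.0]), ([239, 163, 46, 60, 2100], [261.0, 192.0]), ([335, 166, 177, 134, 2952], [381.0, 257.0]), ([448, 240, 62, 37, 1070], [476.0, 258.0]), ([104, 242, 79, 58, 2115], [154.0, 279.0]), ([71, 244, 28, 32, 297], [88.0, 257.0])]
```

Emit:
move_arm --moves '[[[-0.011,0.05,0.02,10,80],[-0.022,0.105,0.03,20,80],[-0.033,0.165,0.03,30,80],[-0.044,0.225,0.03,40,80],[-0.055,0.285,0.03,50,80]]]'

```text
clock: 21.48
eef_pos: [0.5294, 0.1366, 0.2101]
tool_rot: [0.34, 0.94, 0.0, 0.0]
ft_force: [0.8, 0.5, 0.2]
grip_width: 0.0685
grasp_force: 0.0
```

Emit:
move_arm --moves '[[[-0.0045,0.035,0,10,70],[-0.0095,0.066,0,20,60],[-0.0095,0.066,0,30.6,60],[-0.0095,0.066,0,30.6,60],[-0.0095,0.066,0,30.6,60]]]'

```text
clock: 22.1
eef_pos: [0.5204, 0.2005, 0.21]
tool_rot: [0.085, 0.996, -0.0, -0.0]
ft_force: [-0.0, 0.7, 0.5]
grip_width: 0.0512
grasp_force: 0.0
```

```bash
python3 - <<'E'
from h import *
exec(open("st.py").read())
w=cam("wrist");s=cam("scene");d=cam("side")
f=lambda i,x,y,a,b:cv2.resize(i[y:y+b,x:x+a],(400,300),interpolation=cv2.INTER_CUBIC)
cv2.imwrite("pics/q6.png",np.vstack([np.hstack([f(s["img"],260,220,100,75),f(d["img"],205,130,100,75)]),np.hstack([f(w["img"],180,90,160,120),f(w["img"],56,84,400,300)])]))
import pickle;pickle.dump((w,s,d),open("q6.pkl","wb"))
print(proj(w,[.519,.201,.066]))
E
```

```text
22.1 [ 0.368  0.365  0.121  1.327 -0.     0.537] [520.42 200.46 210.02] 80.3 [-0.04  0.65  0.52] [-0.029  0.02   0.027] 0.0512
[259.37008655 175.15556254]
```

View pics/q6.png

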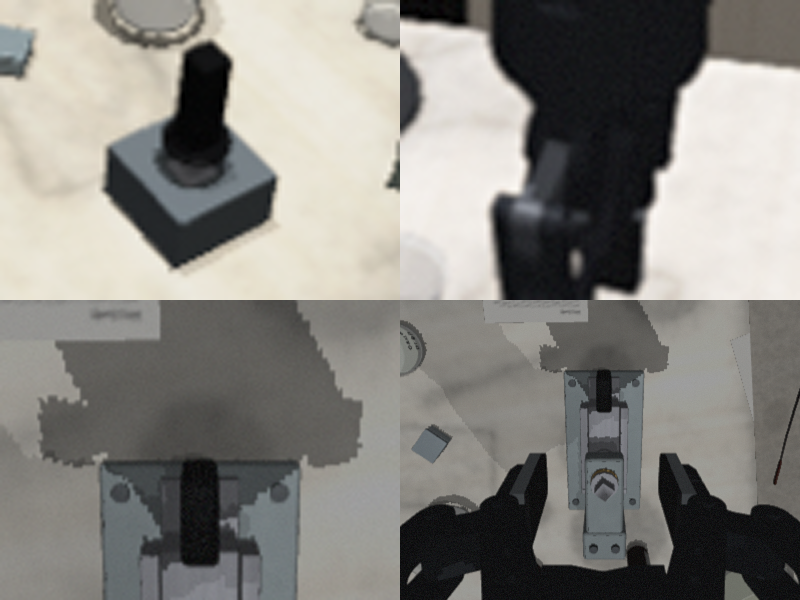

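The last picture shows the driver standing upright in its holder (top left). The grip plate top is centred at about (259.8,178), which matches my target projection. The grasp comes next.

Emit:
move_arm --moves '[[[-0.0014,0.0005,-0.05,0.2,60],[-0.0014,0.0005,-0.1,0.2,60],[-0.0014,0.0005,-0.14,0.2,60],[-0.0014,0.0005,-0.165,0.2,60],[-0.0014,0.0005,-0.179,0.2,60]]]'

```text
clock: 22.88
eef_pos: [0.5183, 0.2006, 0.0297]
tool_rot: [0.082, 0.997, -0.0, -0.001]
ft_force: [-0.5, -0.7, 0.0]
grip_width: 0.0514
grasp_force: 0.0
```

Emit:
move_arm --moves '[[[0,0,0,0,60],[0,0,0,0,60],[0,0,0,0,60]]]'

```text
clock: 23.25
eef_pos: [0.5201, 0.2017, 0.0326]
tool_rot: [0.081, 0.997, 0.001, 0.001]
ft_force: [0.3, 0.7, 0.3]
grip_width: 0.0514
grasp_force: 0.0
```

```bash
python3 st.py
```

```text
23.25 [ 0.37   0.513 -0.145  0.91   0.     0.533] [520.1  201.71  32.56] 80.7 [0.32 0.66 0.3 ] [ 0.019  0.009 -0.019] 0.0514
```

Emit:
move_arm --moves '[[[0,0,0,0,30],[0,0,0,0,10],[0,0,0,0,5],[0,0,0,0,5],[0,0,0,0,5]]]'

```text
clock: 23.88
eef_pos: [0.5192, 0.2014, 0.0317]
tool_rot: [0.081, 0.997, 0.0, 0.0]
ft_force: [-1.2, -0.3, 6.3]
grip_width: 0.0132
grasp_force: 59.1
```

```bash
python3 st.py
```

```text
23.88 [ 0.37   0.514 -0.146  0.91   0.     0.533] [519.25 201.44  31.75] 80.7 [-1.24 -0.29  6.35] [-0.052  0.275 -0.079] 0.0132
```

Emit:
move_arm --moves '[[[0,0,0.0006,0,5],[0,0,0.001,0,5],[0,0,0.001,0,5]]]'

```text
clock: 24.25
eef_pos: [0.5191, 0.2012, 0.0317]
tool_rot: [0.081, 0.997, -0.0, -0.0]
ft_force: [1.4, 0.3, -2.4]
grip_width: 0.0137
grasp_force: 58.4
```

```bash
python3 st.py
```

```text
24.25 [ 0.37   0.514 -0.145  0.911 -0.     0.532] [519.11 201.25  31.73] 80.7 [ 1.36  0.29 -2.41] [ 0.094 -0.368  0.045] 0.0137
```

Emit:
move_arm --moves '[[[-0.0015,0.0002,0,0,5],[-0.003,0.0005,0,0,5],[-0.0045,0.0007,0,0,5],[-0.006,0.001,0,0,5]]]'

```text
clock: 24.75
eef_pos: [0.5139, 0.2019, 0.0319]
tool_rot: [0.081, 0.997, -0.0, 0.001]
ft_force: [6.1, -1.0, -4.5]
grip_width: 0.0133
grasp_force: 58.3
```

```bash
python3 st.py
```

```text
24.75 [ 0.375  0.506 -0.16   0.904 -0.001  0.538] [513.95 201.95  31.87] 80.7 [ 6.12 -1.05 -4.55] [-0.116 -0.853 -0.022] 0.0133
```

Emit:
move_arm --moves '[[[-0.002,0.0003,-0.0004,0,5],[-0.0045,0.0007,-0.0006,0,5],[-0.007,0.0012,-0.0006,0,5],[-0.0095,0.0016,-0.0006,0,5],[-0.012,0.002,-0.0006,0,5]]]'

```text
clock: 25.38
eef_pos: [0.5026, 0.204, 0.0318]
tool_rot: [0.082, 0.997, -0.0, 0.002]
ft_force: [5.5, -0.6, -4.0]
grip_width: 0.0133
grasp_force: 58.5
```

```bash
python3 st.py
```

```text
25.38 [ 0.387  0.489 -0.19   0.889 -0.002  0.55 ] [502.62 204.05  31.76] 80.6 [ 5.52 -0.63 -4.03] [-0.183 -0.932 -0.001] 0.0133
```

Emit:
move_arm --moves '[[[-0.0025,0.0004,0,0,5],[-0.005,0.0008,0,0,5],[-0.0065,0.0011,0,0,5],[-0.0065,0.0011,0,0,5]]]'

```text
clock: 25.88
eef_pos: [0.4959, 0.2052, 0.0317]
tool_rot: [0.082, 0.997, -0.0, 0.001]
ft_force: [5.6, -1.0, -2.8]
grip_width: 0.0129
grasp_force: 58.5
```

```bash
python3 st.py
```

```text
25.88 [ 0.393  0.48  -0.206  0.883 -0.001  0.556] [495.85 205.16  31.73] 80.6 [ 5.6  -0.98 -2.84] [-0.174 -0.793 -0.053] 0.0129
```

Emit:
move_arm --moves '[[[-0.0014,0.0002,-0.0003,0,5],[-0.0014,0.0002,-0.0003,0,5],[-0.001,0.0002,-0.0003,0,5],[-0.001,0.0002,-0.0003,0,40],[-0.001,0.0002,-0.0003,0,60]]]'

```text
clock: 26.5
eef_pos: [0.4927, 0.2055, 0.0312]
tool_rot: [0.081, 0.997, -0.0, -0.001]
ft_force: [-0.6, -0.3, -0.1]
grip_width: 0.049
grasp_force: 0.0
```

```bash
python3 st.py
```

```text
26.5 [ 0.395  0.478 -0.21   0.884  0.     0.557] [492.7  205.54  31.16] 80.7 [-0.59 -0.31 -0.05] [ 0.04  -0.008  0.033] 0.049
```

Emit:
move_arm --moves '[[[0,0,0,0,60],[0,0,0.01,0,60],[0,0,0.04,0,60],[0,0,0.09,0,60],[0,0,0.14,0,60]]]'

```text
clock: 27.12
eef_pos: [0.4932, 0.2055, 0.1732]
tool_rot: [0.081, 0.997, -0.0, -0.0]
ft_force: [0.1, -0.2, -0.1]
grip_width: 0.0516
grasp_force: 0.0
```

Emit:
move_arm --moves '[[[-0.03,0.04,0.02,0,60],[-0.06,0.08,0.03,0,60],[-0.09,0.12,0.03,0,60],[-0.09,0.12,0.03,0,60],[-0.09,0.12,0.03,0,60]]]'

```text
clock: 27.75
eef_pos: [0.4035, 0.3255, 0.2017]
tool_rot: [0.081, 0.997, -0.0, 0.0]
ft_force: [0.0, 0.6, 0.2]
grip_width: 0.0511
grasp_force: 0.0
```

```bash
python3 - <<'E'
from h import *
exec(open("st.py").read())
d=cam("side");s=cam("scene")
# black grip blob in side view near stand; before vs now
def grip(im):
    m=(im.max(2)<55).astype(np.uint8)[260:320,225:285];n,l,st,ce=cv2.connectedComponentsWithStats(m)
    return [(ce[k]+[225,260],st[k].tolist()) for k in range(1,n) if st[k,4]>60]
print(grip(cv2.imread("pics/side0.png")),grip(d["img"]))
G=np.array([521.8,199.8,42])/1e3
print("expected",proj(d,G),proj(d,G+[-.0247,.0041,0]))
for n,c in(("scene",s),("side",d)):
    q=np.abs(c["img"].astype(int)-cv2.imread(f"pics/{n}0.png")).max(2)
    print(n,[( k,(q[y-12:y+12,x-12:x+12]>40).mean().round(2)) for k,(x,y) in (dict(jar=(222,244),box=(261,232),cup=(299,214),drv=(310,245)) if n=="scene" else dict(jar=(299,224),box=(249,224),cup=(201,207),drv=(252,160))).items()])
E
```

```text
27.75 [ 0.679  0.291 -0.005  1.274 -0.     0.841] [403.45 325.54 201.73] 80.7 [0.01 0.56 0.25] [-0.04   0.004 -0.014] 0.0511
[(array([246.93539326, 286.6741573 ]), [13, 15, 19, 25, 356])] [(array([259.96460177, 290.37463127]), [26, 19, 19, 24, 339])]
expected [248.87824363 286.74045313] [262.3097741  290.89781129]
scene [('jar', np.float64(0.0)), ('box', np.float64(0.0)), ('cup', np.float64(0.0)), ('drv', np.float64(0.05))]
side [('jar', np.float64(0.21)), ('box', np.float64(0.0)), ('cup', np.float64(0.0)), ('drv', np.float64(0.0))]
```

```bash
python3 -c "
from h import *
print(job.job_done())"
```

```text
the job is handed in; nothing more can be done
None
```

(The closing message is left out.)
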